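Hang the blue-knobbed valve lever plumb and stand it in the blue stock tube

ROBOT

A 6-joint arm with a two-finger parallel gripper is mounted at the origin on the work surface. World frame = base frame: x ahead of the robot, y to its left, z up, the work surface at z = 0. Lengths are in m, angles in rad, forces in N, time in s.
With the tool pointing down it reaches from about 0.25 to 0.775 m from the base axis. Payload 4 kg.
Tool frame: the origin (TCP) lies at the very end of the fingers, on their centre line; the grasp point (between the pads) lies env.grasp_offset behind it (env.grasp_offset is the distance from the TCP to the grasp point, in m); z points along the fingers, y is the line along which they close (so a half turn about z gives the same grasp; the last joint's range is limited). The gripper opens to 94 mm and grips with 3 to 60 N. Pads are 16 mm wide; open, the fingers measure 119 mm over their backs; the gripper's body (75 mm by 177 mm) begins 78 mm behind the grasp point.
Start: joints at [1.108, 0.087, 1.371, -0, 1.684, -0.103], TCP at [0.194, 0.515, 0.206] pointing down, gripper open.
Joint ranges: [-3.1, 3.1], [-0.76, 2.03], [0.27, 2.55], [-1.08, 4.22], [0.17, 2.65], [-2.57, 2.57]. Speed limits (rad/s): [2.79, 2.79, 3.14, 3.14, 3.14, 3.14].

INTERFACE

Orientations are given as [roll, pitch, yaw] about the fixed x, y, z axes, in that order (R = Rz(yaw) Ry(pitch) Rx(roll)).
In Python, from rig import env gives the robot as it stands.
- The arm moves only by the shell command python3 -m inch 'ROWS' [FORCE]. ROWS is JSON, one flat list of numbers, 5 for each row, row after row: the shift along the tool's x, y, z in mm, then the turn about the tool's z in rad, then the finger opening in mm, from 0 to 94. A call has 1 to 12 rows; each row shifts and turns the commanded pose from where the row before left it, along the tool's axes as they then stand; what a row does not reach is not made up. A row lasts 1/8 s, in which the tool goes at most 62.5 mm and 10.7 degrees, less where a joint would pass 70% of its speed; a pose out of reach is approached as far as the arm can. A call is refused whole if a number of a shift passes 62.5 or a number of a turn 0.188, either way. A call with a gripper value outside its range is refused whole. The fingers move at their own pace and stop on an object; FORCE is the grip in N (left out, the last holds). Time passes only in rows, so rows that do not move let the fingers close. It gives the time, the measured TCP pose, the force, the opening and the grip force at its end, in the units of the state.
- env.get_obs(): the state, without advancing time (a new reading comes with each control period).
- env.get_image(name): name is "side" or "top"; returns a dict with "color" (480x640x3 uint8, red, green, blue), "mtx" (3x3 intrinsics, pixels), "world_to_cam" (4x4, takes a point from world to camera coordinates). Camera axes: x right, y up, looking along -z (the intrinsics and any distortion apply to the point x, -y, -z); pixel columns grow to the right and rows downward; lengths in m; the calibration is good to about 2 mm. A picture is of the moment at which its call begins. There is no depth.
- env.close_job(): hands the job in; it is judged then, once.
Trained networks look in the newest picture that a camera, given by its name, has taken for a name from the list of things; names that differ only in an ending like _2 or _b are one class to them, and where a whole thing is asked for, a point or a joint stands for the part that bears it (a point fixed in the world has none). Each returns a list of dicts, best first, with "conf" (0 to 1); they miss things now and then, are a little off and sometimes report something else, mostly with a low value. They report only what shows in the picture. A call takes as long as a camera call.
- env.trace(camera, name): "pixels" (480x640 bool, what is visible of it) and "at" ([column, row] in pixels, amid what is visible of it).
The state is a dict: "time": time; "joint_positions": joint angles; "dq": joint speeds; "joint_torque": joint torques, N m; "tool_pos": TCP position; "tcp_rot": TCP orientation; "force": force on the tool from outside, world axes, zero at the start; "moment": the same for the moment, N m; "finger_gap": opening from 0.0 (shut) to 1.0 (fully open); "gripper_force": force on a finger pad.
Only numpy, scipy, OpenCV 4.12 (cv2) and the standard library are available. Lean on these libraries where they do the work, as an engineer would, in place of code of your own. Each camera call takes 0.05 s, during which the arm holds its last target. There are 200 camera calls.

TASK

In the valve shop, pick up the loose lever with the blue ball knob, pinching the cross pin through its knob, ease your grip in the air so that its heavy end swings down and it hangs straight, and grip it again so that it is held still. Then lower it hub first into the blue stock tube before letting go, so that it is left standing in there with its knob up. Leave the lever with the red knob where it lies.

Things in the scene. Friction and masses are not known exactly. Their poses are not given: they have to be found in the camera images.
- lever_blue: Valve lever lying on the counter. Origin: centre of its blue ball knob (28 mm diameter, centre 14 mm up as it lies). x axis: along the 10 mm steel rod towards the heavy hub, a dark square steel block 28 x 28 mm, 122 to 152 mm from the ball's centre. y axis: along the 6 mm cross pin through the ball's centre, level as it lies, sticking out 5 mm at each side: 38 mm over its ends. About 0.28 kg.
- lever_blue_hub (a point): Centre of the hub's end face, the far end of the blue-knobbed lever, 152 mm from the ball's centre; its lowest point as it hangs. Pinched on the two ends of its cross pin, the lever turns about the pin: a grip of 80 N or more can hold it well out of plumb; eased to 20 N or less it is still carried and swings to within about 15 degrees of vertical, nearer the lighter the grip.
- tube_blue: Blue upright pipe stub fixed to the counter by a dark round flange (88 mm diameter, 6 mm thick), open on top. Outside diameter 70 mm, inside 62 mm, height 100 mm, inner floor 6 mm above the counter. Origin on its axis at counter level, z up. An orange tube of the same shape stands near it and stays empty.
- lever_red: A lever of the same shape and size with a red ball knob, lying on the counter, not to be moved; origin at the centre of its ball, x axis along the rod to its hub.

How it is judged:
On the way, in this order (a step that is already met when the one before it is completed fails the run):
1. the blue-knobbed lever is gripped in the air, hanging hub down within 20 degrees of vertical and still (z of lever_blue_hub in the frame of tube_blue above 0.03 m and height (world z) of lever_blue above 0.16 m and angle between lever_blue's own x axis and vertical above 2.79 rad and angular speed of lever_blue below 0.3 rad/s and contact force between the fingers and lever_blue above 5 N), for 0.3 s.
2. its hub is lowered into the blue tube, at least 20 mm below the rim, still gripped (horizontal distance between lever_blue_hub and tube_blue below 0.031 m and z of lever_blue_hub in the frame of tube_blue below 0.08 m and contact force between the fingers and lever_blue above 2 N), for 0.1 s.
At the end, for the whole second after the job is handed in: The blue-knobbed lever stands at rest in the blue tube, released: hub end under 30 mm above the counter and within 31 mm of the tube axis, knob up, over 120 mm above the counter (leaning on the rim is fine). The red-knobbed lever is within 30 mm of its start (horizontal distance between lever_blue_hub and tube_blue below 0.031 m and z of lever_blue_hub in the frame of tube_blue below 0.03 m and height (world z) of lever_blue above 0.12 m and linear speed of lever_blue below 0.2 m/s and distance of lever_red from where it was at the start of the episode below 0.03 m); the robot touches nothing.
It fails at once if the red-knobbed lever is moved more than 30 mm (distance of lever_red from where it was at the start of the episode above 0.03 m).
It also fails if it takes over 54 s, if anything falls off the work surface, if the arm or the gripper's body presses on something with over 40 N, if the wrist force passes 120 N, or if a joint passes its speed limit or range.

## Working session

There is one attempt and no reset: what is moved stays moved. The work goes in short steps, Python scripts to look and compute and a shell command to move; the robot and the scene stay as the last step left them, time stands still between calls to the robot, and variables do not carry over. Pictures are saved under pics/ and viewed, at most 10 in all, crops included, and the job is handed in when it is done.

```bash
mkdir -p pics; ls; cat > h.py <<'E'
import numpy as np, cv2
from rig import env
def ray(im,uv):
    K=np.array(im["mtx"]);T=np.array(im["world_to_cam"]);d=im.get("dist")
    p=np.linalg.inv(K)@[uv[0],uv[1],1]
    R=T[:3,:3];c=-R.T@T[:3,3]
    return c,R.T@(p*[1,-1,-1])
def atz(im,uv,z):
    c,d=ray(im,uv);return c+d*(z-c[2])/d[2]
def proj(im,P):
    T=np.array(im["world_to_cam"]);q=(T[:3,:3]@np.array(P)+T[:3,3])*[1,-1,-1];q=np.array(im["mtx"])@q;return q[:2]/q[2]
E
python3 - <<'E'
from h import *
ims={}
for c in("top","side"):
    im=ims[c]=env.get_image(c);print(c,im.keys())
    v=im["color"][:,:,::-1].copy()
    for n in("lever_blue","lever_blue_hub","tube_blue","lever_red"):
        for d in env.trace(c,n)[:3]:
            print(c,n,round(d["conf"],2),np.round(d["at"]),d["pixels"].sum(),np.round(atz(im,d["at"],.014),3))
    cv2.imwrite(f"pics/{c}0.png",v)
print(env.grasp_offset,env.get_obs())
E
```

```text
pics
top dict_keys(['color', 'mtx', 'world_to_cam'])
top lever_blue_hub 0.88 [333. 262.] 636 [0.561 0.    0.014]
top tube_blue 0.66 [244. 291.] 1768 [0.509 0.178 0.014]
top lever_red 0.71 [468. 252.] 707 [ 0.57  -0.272  0.014]
side dict_keys(['color', 'mtx', 'world_to_cam'])
side lever_blue 0.85 [318. 245.] 619 [0.573 0.004 0.014]
side lever_blue_hub 0.69 [321. 243.] 526 [ 0.566 -0.005  0.014]
side tube_blue 0.67 [334. 282.] 2268 [0.519 0.125 0.014]
side lever_red 0.96 [327. 185.] 337 [ 0.592 -0.262  0.014]
0.0188 {'time': 0.5, 'joint_positions': array([ 1.10790549e+00,  8.72371220e-02,  1.37072552e+00, -3.24577719e-05,
        1.68357748e+00, -1.03059971e-01]), 'dq': array([-3.20926325e-04, -1.55176200e-03, -2.82192762e-03,  2.46521755e-05,
        5.01143849e-05,  8.19064361e-04]), 'joint_torque': array([-9.93874673e-04, -3.39627564e+01, -3.02264822e+01,  7.17475824e-02,
        2.44155235e-02, -2.87557225e-05]), 'tool_pos': array([0.19366579, 0.51479351, 0.2054726 ]), 'tcp_rot': array([3.14154373e+00, 3.74839149e-05, 2.78175813e+00]), 'force': array([ 0.18457741,  0.55694311, -0.49884785]), 'moment': array([-0.04711059, -0.0203166 ,  0.01806356]), 'gripper_force': 0.0, 'finger_gap': 0.9989627229543326}
```

View pics/top0.png

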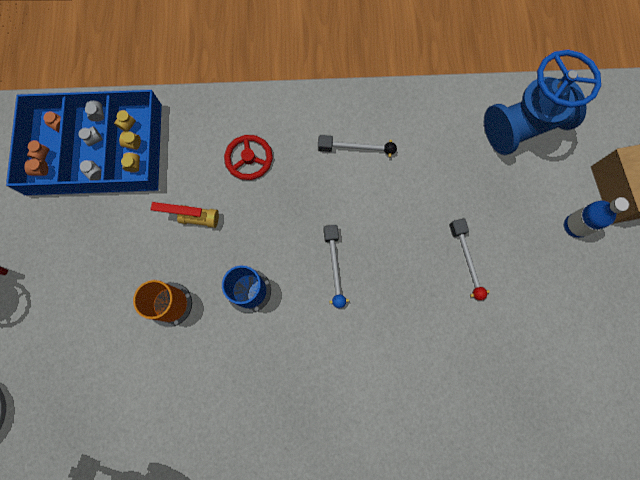

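View pics/side0.png

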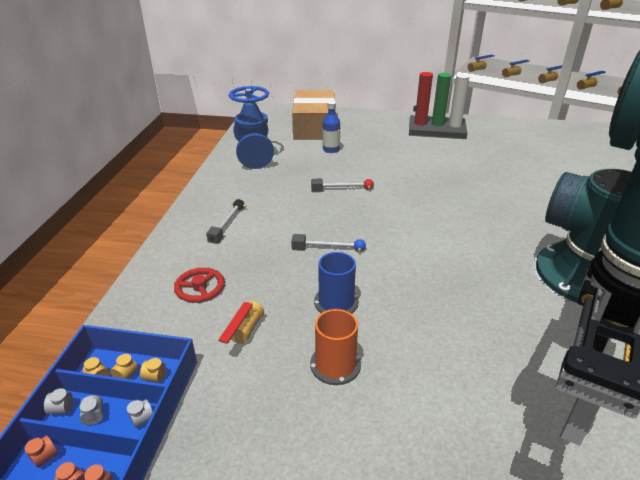

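The top view shows the blue knob at (339,301) with its hub at (331,233), the red lever at (480,294)–(460,228) and the blue tube rim near (244,287). A black-knobbed decoy lies at (390,149). The side view agrees, with the blue knob at (360,245).

```bash
cat >> h.py <<'E'
def blobc(im,uv,r,f):
    c=im["color"].astype(int);x,y=map(int,uv)
    w=c[y-r:y+r,x-r:x+r];m=f(w[...,0],w[...,1],w[...,2]);yy,xx=np.nonzero(m)
    return np.array([xx.mean()+x-r,yy.mean()+y-r]),m.sum()
blue=lambda r,g,b:(b>90)&(b>1.6*r)&(b>1.25*g)
dark=lambda r,g,b:(r+g+b<270)
E
python3 - <<'E'
from h import *
from scipy.optimize import least_squares
t=env.get_image("top");s=env.get_image("side")
bt,n1=blobc(t,(339,301),12,blue);bs,n2=blobc(s,(360,245),10,blue)
print(bt,n1,bs,n2)
B=atz(t,bt,.014);Bs=atz(s,bs,.014);H=atz(t,(331,233),.02)
print("ball",B,Bs,"hub",H,np.linalg.norm((H-B)[:2]))
a=np.arctan2(*(H-B)[1::-1]);print("angle",a)
# tube: fit with mask compare
for c,im in(("top",t),("side",s)):
    m=env.trace(c,"tube_blue")[0]["pixels"].astype(np.uint8)
    th=np.arange(0,2*np.pi,.05)
    def ren(x,y):
        pts=[]
        for z in(0.006,.1):
            pts+= [proj(im,(x+.035*np.cos(k),y+.035*np.sin(k),z)) for k in th]
        for k in th: pts.append(proj(im,(x+.044*np.cos(k),y+.044*np.sin(k),.003)))
        o=np.zeros((480,640),np.uint8)
        A=np.array(pts);L=len(th)
        cv2.fillConvexPoly(o,cv2.convexHull(A[:2*L].astype(np.float32)).round().astype(int),1)
        o2=o.copy();cv2.fillConvexPoly(o2,A[2*L:].round().astype(int),1)
        return o,o2
    best=[(0,)]*2
    for x in np.arange(.46,.56,.003):
        for y in np.arange(.1,.2,.003):
            for i,o in enumerate(ren(x,y)):
                iou=(o&m).sum()/(o|m).sum()
                if iou>best[i][0]:best[i]=(iou,x,y)
    print(c,best)
E
```

```text
[338.56643357 300.67132867] 143 [359.25       244.11458333] 96
ball [ 0.48382516 -0.00760687  0.014     ] [ 0.48167434 -0.01358978  0.014     ] hub [0.61936683 0.0015096  0.02      ] 0.1358479046199021
angle 0.06715833451168474
top [(np.float64(0.8633540372670807), np.float64(0.508), np.float64(0.16600000000000006)), (np.float64(0.9274364406779662), np.float64(0.5110000000000001), np.float64(0.16900000000000007))]
side [(np.float64(0.8679409209383145), np.float64(0.508), np.float64(0.16900000000000007)), (np.float64(0.8890258939580764), np.float64(0.508), np.float64(0.16600000000000006))]
```

```bash
python3 -m inch '[0,0,0,-0.142,94,0,0,0,-0.142,94,0,0,0,-0.142,94,-25,-54,0,0,94,-25,-54,0,0,94,-25,-54,0,0,94,-25,-54,0,0,94,-25,-54,0,0,94,-25,-54,0,0,70,-25,-54,0,0,70,-25,-54,0,0,70,-25,-54,0,0,70]' 60
python3 -m inch '[-25,-54,0,0,70,0,0,0,0,70]'
python3 - <<'E'
from h import *
print(env.get_obs())
E
```

```text
time: 2.2
tool_pos: [0.451, 0.0429, 0.2059]
tcp_rot: [3.141, 0.001, -3.076]
force: [0.4, 0.2, -0.3]
finger_gap: 0.741
gripper_force: 0.0
time: 2.45
tool_pos: [0.4798, -0.0108, 0.2049]
tcp_rot: [-3.141, -0.001, -3.081]
force: [-0.4, 0.7, -0.2]
finger_gap: 0.747
gripper_force: 0.0
{'time': 2.45, 'joint_positions': array([-1.40206870e-01, -6.90528390e-02,  1.52947671e+00, -6.26567774e-04,
        1.68206088e+00, -1.77116982e+00]), 'dq': array([ 0.07066186, -0.03615618,  0.02883181,  0.04105187,  0.03028488,
        0.02790482]), 'joint_torque': array([ -1.43949855, -26.58809423, -30.74068308,  -0.34255989,
        -0.15818652,  -0.18302729]), 'tool_pos': array([ 0.47976065, -0.01076959,  0.20486011]), 'tcp_rot': array([-3.14115991e+00, -9.98182484e-04, -3.08149554e+00]), 'force': array([-0.43726924,  0.66042178, -0.24593073]), 'moment': array([ 0.05772084,  0.017929  , -0.02467592]), 'gripper_force': 0.0, 'finger_gap': 0.7469638510137775}
```

```bash
python3 -m inch '[-3,1,48,0,70,0,0,48,0,70,0,0,48,0,70,0,0,15,0,70,0,0,0,0,70]'
python3 - <<'E'
from h import *
o=env.get_obs();print(o["tool_pos"])
ims={}
for c in("top","side"):
    im=env.get_image(c);x,y=proj(im,o["tool_pos"]);print(c,x,y, "expected tip at z.014", proj(im,[*o["tool_pos"][:2],.014]))
    x,y=int(x),int(y);w=im["color"][y-60:y+60,x-67:x+67,::-1];ims[c]=cv2.resize(w,None,fx=2.9,fy=4.5*2.9/4.5,interpolation=cv2.INTER_CUBIC)
    print(c,"crop origin",x-67,y-60)
cv2.imwrite("pics/c1.png",np.hstack(list(ims.values())))
E
```

```text
time: 3.08
tool_pos: [0.4814, -0.0055, 0.0465]
tcp_rot: [3.141, -0.001, -3.074]
force: [0.1, 0.1, 0.5]
finger_gap: 0.747
gripper_force: 0.0
[ 0.48135609 -0.00553133  0.04645954]
top 338.2171288478703 300.3040513423204 expected tip at z.014 [337.56600531 301.97439449]
top crop origin 271 240
side 359.6873292699683 234.3841441289492 expected tip at z.014 [359.02917086 246.24863236]
side crop origin 292 174
```

View pics/c1.png

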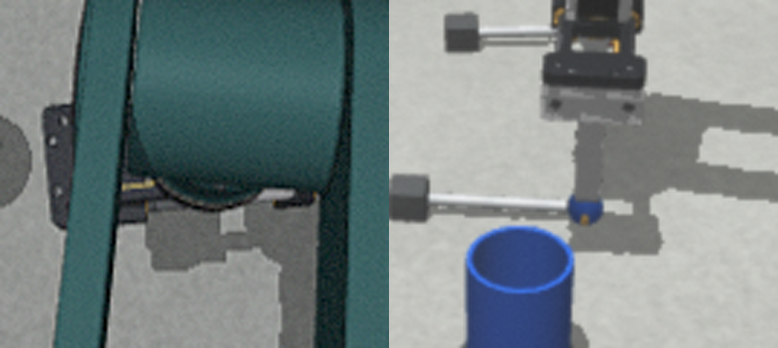

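The side crop shows the finger just above the knob (pin end at about (585,217) in the crop) and roughly 2–3 mm towards the robot from it. I'll correct that and descend.

```bash
python3 -m inch '[-3,-1,20,0,70,0,0,14,0,70,0,0,8,0,70,0,0,0,0,70,0,0,0,0,30,0,0,0,0,30,0,0,0,0,30,0,0,0,0,30]' 60
```

```text
time: 4.18
tool_pos: [0.485, -0.0071, 0.0047]
tcp_rot: [-3.142, 0.0, -3.075]
force: [0.2, 0.8, 0.6]
finger_gap: 0.38
gripper_force: 60.0
```

```bash
python3 -m inch '[0,0,-15,0,30,0,0,-30,0,30,0,0,-30,0,30,0,0,-30,0,30,0,0,-30,0,30,0,0,-30,0,30,0,0,-30,0,30,0,0,-30,0,30,0,0,-30,0,30,0,0,-30,0,30,0,0,0,0,30,0,0,0,0,30]' 60
cat > look.py <<'E'
import sys
from h import *
o=env.get_obs();print(o["time"],o["tool_pos"],o["finger_gap"],o["gripper_force"])
im=env.get_image("side")
P=o["tool_pos"]+[0,0,.011]
x,y=map(int,proj(im,P-[0,0,.06]));x0=max(0,x-100);y0=max(0,y-90);print("crop",x0,y0,"pin at",proj(im,P),"plumb hub",proj(im,P-[0,0,.152]))
for d in env.trace("side","lever_blue")[:2]:print(d["conf"],d["at"])
for d in env.trace("side","lever_blue_hub")[:2]:print("hub",d["conf"],d["at"])
cv2.imwrite(sys.argv[1],cv2.resize(im["color"][y0:y0+180,x0:x0+200,::-1],None,fx=3,fy=3))
E
python3 look.py pics/l1.png
```

```text
time: 5.68
tool_pos: [0.4842, -0.007, 0.2883]
tcp_rot: [3.141, -0.002, -3.075]
force: [-0.2, -0.2, -2.5]
finger_gap: 0.372
gripper_force: 60.0
5.675 [ 0.48424639 -0.00701229  0.2882742 ] 0.3724014637391533 59.998852014541626
crop 262 64 pin at [364.24388364 125.81968718] plumb hub [360.5631588  194.36745936]
0.71 [325.1, 159.5]
hub 0.97 [327.1, 159.7]
```

View pics/l1.png

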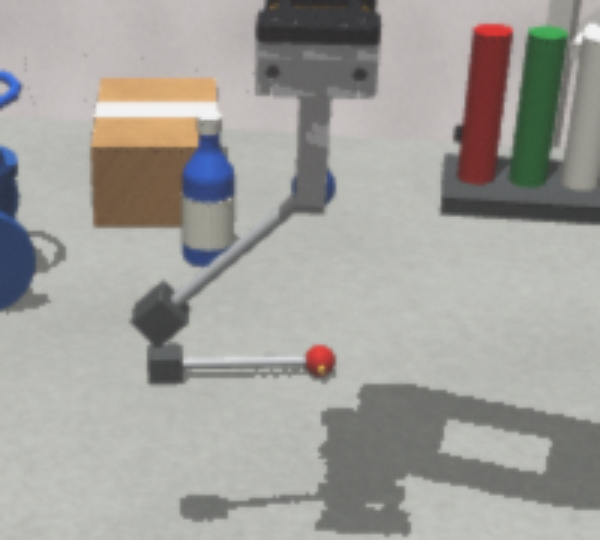

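The lever is held by its pin, hanging out about 40° below level, with its hub at crop (160,310). Next I ease the grip.

```bash
python3 -m inch '[0,0,0,0,30,0,0,0,0,30,0,0,0,0,30,0,0,0,0,30,0,0,0,0,30,0,0,0,0,30,0,0,0,0,30,0,0,0,0,30,0,0,0,0,30,0,0,0,0,30]' 8
python3 -m inch '[0,0,0,0,30,0,0,0,0,30,0,0,0,0,30,0,0,0,0,30,0,0,0,0,30,0,0,0,0,30]' 60
python3 look.py pics/l2.png
```

```text
time: 7.08
tool_pos: [0.485, -0.0071, 0.2895]
tcp_rot: [3.142, 0.001, -3.075]
force: [-0.2, -0.0, -2.4]
finger_gap: 0.4
gripper_force: 8.0
time: 7.82
tool_pos: [0.4848, -0.0071, 0.2895]
tcp_rot: [3.142, -0.0, -3.075]
force: [-1.1, 1.3, -2.0]
finger_gap: 0.37
gripper_force: 60.0
7.825 [ 0.48479876 -0.00709019  0.28947082] 0.37022709905841145 59.99883055686951
crop 262 63 pin at [363.99003523 125.1957375 ] plumb hub [360.32848517 193.83139657]
hub 0.64 [367.0, 183.9]
```

View pics/l2.png

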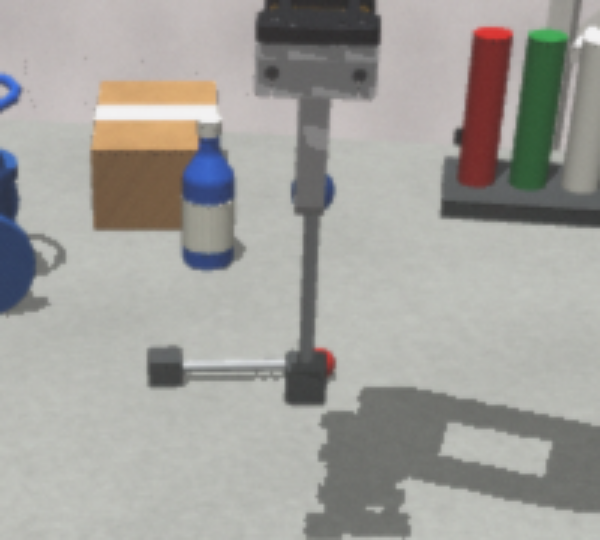

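The lever now hangs plumb within a few degrees, hub at crop (306,378), and is gripped again at 60 N. Now over the blue tube.

```bash
python3 -m inch '[-3,10,0,0,30,-4,18,0,0,30,-5,24,0,0,30,-5,24,0,0,30,-5,24,0,0,30,-5,24,0,0,30,-5,22,0,0,30,-5,16,0,0,30,-3,10,0,0,30,0,0,0,0,30,0,0,0,0,30,0,0,0,0,30]' 60
python3 look.py pics/l3.png; python3 - <<'E'
from h import *
im=env.get_image("side")
for P in([.509,.167,.1],):print(proj(im,P))
E
```

```text
time: 9.48
tool_pos: [0.5134, 0.1665, 0.2896]
tcp_rot: [-3.141, 0.0, -3.076]
force: [0.5, -0.1, -2.8]
finger_gap: 0.372
gripper_force: 60.0
9.475 [0.5133661  0.16652487 0.28961268] 0.3718009445646676 59.998846650123596
crop 236 107 pin at [336.84151789 166.49756008] plumb hub [335.23619522 241.04340077]
0.68 [335.7, 281.4]
0.67 [339.1, 225.5]
hub 0.67 [341.8, 225.0]
[337.06010367 262.37218616]
```

View pics/l3.png

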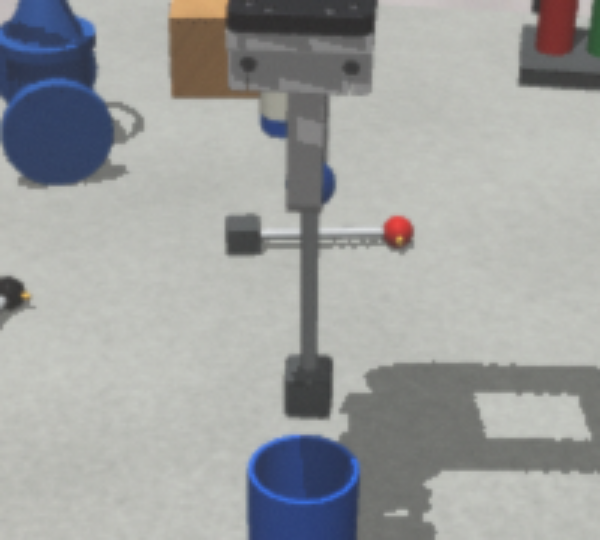

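The hub is above the tube, at crop (308,410) against a rim centre near (304,470), so it needs about 3 mm more in +x. Lowering.

```bash
python3 -m inch '[-3,0,10,0,30,0,0,15,0,30,0,0,15,0,30,0,0,15,0,30,0,0,15,0,30,0,0,15,0,30,0,0,0,0,30]' 60
python3 look.py pics/l4.png
```

```text
time: 10.55
tool_pos: [0.5155, 0.1672, 0.2025]
tcp_rot: [-3.141, -0.003, -3.075]
force: [-0.3, 0.0, -1.8]
finger_gap: 0.373
gripper_force: 60.0
10.55 [0.51546428 0.1672133  0.20249895] 0.3733228040135429 59.998759031295776
crop 234 148 pin at [334.63701292 211.13489456] plumb hub [333.3130457  277.82187724]
0.86 [336.0, 252.6]
hub 0.71 [338.2, 249.4]
```

View pics/l4.png

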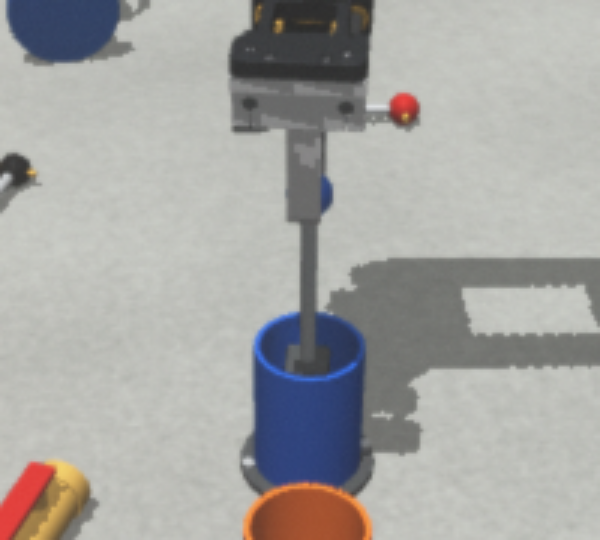

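The hub is inside the tube, about centred and with no contact force. I'll lower it the rest of the way.

```bash
python3 -m inch '[0,0,14,0,30,0,0,14,0,30,0,0,12,0,30,0,0,8,0,30,0,0,3,0,30,0,0,0,0,30,0,0,0,0,30]' 60
```

```text
time: 11.58
tool_pos: [0.5167, 0.1675, 0.1541]
tcp_rot: [3.141, 0.001, -3.075]
force: [-0.7, -0.5, -2.1]
finger_gap: 0.37
gripper_force: 60.0
```

```bash
python3 -m inch '[0,0,3,0,30,0,0,2,0,30,0,0,0,0,30,0,0,0,0,44,0,0,0,0,56,0,0,0,0,70,0,0,0,0,80,0,0,0,0,80,0,0,0,0,80]'
python3 -m inch '[0,0,-10,0,80,0,0,-25,0,80,0,0,-40,0,80,0,0,-40,0,80,0,0,-20,0,80,0,0,0,0,80,0,0,0,0,80,0,0,0,0,80]'
python3 look.py pics/l5.png
```

```text
time: 12.7
tool_pos: [0.5163, 0.1674, 0.1484]
tcp_rot: [3.142, -0.0, -3.075]
force: [0.0, 0.2, -0.5]
finger_gap: 0.855
gripper_force: 0.0
time: 13.7
tool_pos: [0.5158, 0.1673, 0.2818]
tcp_rot: [-3.141, -0.003, -3.075]
force: [0.3, -0.9, 0.1]
finger_gap: 0.852
gripper_force: 0.0
13.7 [0.51577126 0.16726414 0.28182349] 0.8515069372577626 0.0
crop 234 111 pin at [335.24980991 170.79709426] plumb hub [333.80246757 244.59472029]
0.6 [333.6, 242.7]
hub 0.82 [338.0, 241.8]
```

View pics/l5.png

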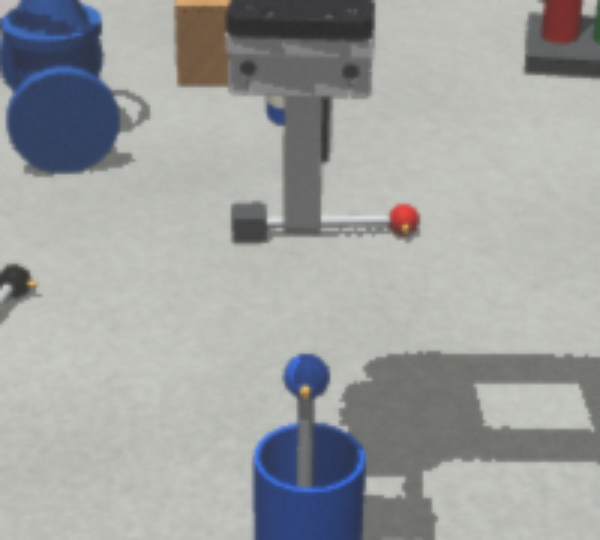

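The lever stands in the blue tube, knob up at crop (306,376). The gripper is clear, and the red lever has not moved.

```bash
python3 -c "
from rig import env
print(env.close_job())"
```

```text
the job is handed in; nothing more can be done
None
```

The blue-knobbed lever stands knob up and released in the blue tube, the red-knobbed lever was left where it lay, and the job is handed in (no verdict was returned).

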